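# Tip the weight case's lid over, catch it on the fingers and lower it shut

### The arm

A 7-joint arm with a two-finger parallel gripper is mounted at the origin on a cart in front of the work surface, level with it; the furniture and walls round the work are solid. World frame = base frame: x ahead of the robot, y to its left, z up, the work surface at z = 0. Lengths are in mm, angles in rad, forces in N, time in s.
With the tool pointing down it reaches from about 400 to 925 mm from the base axis. Payload 5.6 kg.
Tool frame: the origin (TCP) lies between the finger pads; the fingertips stand 19 mm ahead of it and the grasp point (between the pads) is the TCP (tip_extent is the distance from the TCP to the fingertips, in mm); z points along the fingers, x is the direction in which the jaws open and shut, and the axes are right-handed (so a half turn about z gives the same grasp; the last joint's range is limited). The gripper opens to 85 mm and grips with 20 to 120 N. Pads are 22 mm wide; open, the fingers measure 114 mm over their backs; the gripper's body (76 mm by 85 mm) begins 54 mm behind the grasp point. The pads swing forward as they close: fully open they stand 13 mm farther back than shut.
Start: joints at [1.162, 0.468, -0.012, 1.603, 0.006, 1.071, -0.056], TCP at [232.463, -607.017, 223.89] pointing down, gripper open.
Joint ranges: [-2.53, 2.53], [-0.31, 2.02], [-1.57, 1.55], [0.28, 2.44], [-1.29, 4.43], [0.15, 1.84], [-2.92, 2.92]. Speed limits (rad/s): [2.57, 2.57, 3.14, 3.14, 3.14, 3.14, 3.14].

### API

Orientations are given as a rotation vector (axis times angle).
In Python, from rig import * gives the robot as it stands. The module is installed in compiled form; this text tells all that it offers.
- The arm moves only by the tool move_arm, never from a script. Its argument "increments" is a list of rows, each a list of 3 entries, a list of its own where there are three numbers: the shift along the world's x, y, z each as a share of 200 mm, from -1 to 1, then the turn, a rotation vector about the world's x, y, z each as a share of 360 degrees, from -1 to 1, then the opening, from 0 (shut) to 1 (fully open). In form: [[[dx, dy, dz], [rx, ry, rz], jaw], ...]. A call has 1 to 12 rows; each row is the pose to reach, as a shift and turn from the pose measured when the call began, turning the shorter way round; what a row does not reach only later rows make up. A row lasts 1/10 s, in which the tool goes at most 50 mm and 8.59 degrees, less where a joint would pass 70% of its speed; a pose out of reach is approached as far as the arm can. A call with a number of a shift or a turn outside -1 to 1 is refused whole. A call with a gripper value outside its range is refused whole. The fingers move at their own pace and stop on an object; the grip force is fixed at half the most. Time passes only in rows, so rows that repeat a pose let the fingers close. It gives the time, the measured TCP pose, the force and the opening at its end, in the units of the state.
- read_state(): the state, without advancing time (a new reading comes with each control period).
- capture(name): name is "scene" or "top" or "wrist"; returns the picture (480x640x3 uint8, red, green, blue); there is no depth.
- calibration(name): a dict with "K" (3x3 intrinsics, pixels), "T" (4x4, takes a point from camera to world coordinates). Camera axes: x right, y down, z forward; pixel columns grow to the right and rows downward; lengths in mm; the calibration is good to about 2 mm. The wrist camera is an equidistant fisheye: a pixel r from the principal point sees the ray r / f radians off the axis. A picture is of the moment at which its call begins: read the wrist's pose just before it. calibration takes no time and is no camera call; for the wrist camera it gives the pose at the moment of the call.
- close_job(): hands the job in, once; it reports no verdict.
Trained networks look in the newest picture that a camera, given by its name, has taken for a name from the list of things; names that differ only in an ending like _2 or _b are one class to them, and where a whole thing is asked for, a point or a joint stands for the part that bears it (a point fixed in the world has none). Each returns a list of dicts, best first, with "score" (0 to 1); they miss things now and then, are a little off and sometimes report something else, mostly with a low value. They report only what shows in the picture. A call takes as long as a camera call.
- find_in(label, camera): "rect" ([left, top, right, bottom] in pixels, round what is visible of it).
- regions_of(label, camera): "mask" (480x640 bool, what is visible of it) and "rect" ([left, top, right, bottom] in pixels, round what is visible of it).
- pinpoint(label, camera): "pixel" ([column, row] in pixels: a listed point, or the origin of a listed thing).
The state is a dict: "clock": time; "joints": joint angles; "dq": joint speeds; "effort": joint torques, N m; "ee_pos": TCP position; "ee_rot": TCP orientation; "contact_force": force on the tool from outside, world axes, zero at the start; "ft_torque": the same for the moment, N m; "gripper_width": opening from 0.0 (shut) to 1.0 (fully open).
Only numpy, scipy, OpenCV 4.12 (cv2) and the standard library are available. Lean on these libraries where they do the work, as an engineer would, in place of code of your own. Each camera call takes 0.05 s, during which the arm holds its last target. There are 200 camera calls.

### The job

Put the balance's weight case away closed: nudge its open lid forward from behind until it tips over and starts to fall, get your fingers under the falling lid's front lip and catch it while it is still well open, then lower it slowly, over a few seconds, until it is fully shut without a bang. Use only the fingertips or the outside of the fingers: do not pinch or force the lid, do not shove or lift the case, and leave the weights in their pockets and the things around the case alone.

Things in the scene. Friction and masses are not known exactly. Their poses are not given: they have to be found in the camera images.
- case: wooden case for balance weights, loose, 2.5 kg. 140 mm deep (its x), 180 mm wide (its y), 75 mm high without the lid. Origin: centre of the underside; x axis from its front to its hinge side, z up. It stands nearly sideways: the front faces the robot's right, the hinge is at the left (yaw 0.85 to 1.45 rad). Open above; a grey bedding block with pockets inside; nothing in it stands above the walls
- lid (a joint): lid hinge, rad: 0 shut (level on the walls), 1.57 upright, 1.75 leaning back on its stop, where it starts and stays. Tipped forward of upright it falls by itself: a weak damper lets it take some 3 to 5 s from just past upright to halfway down, then it falls at about 0.75 rad/s to the end; let go at any height it is at once at that speed. Under 2 N at the front edge pushes or holds it
- lid_lip (a point): middle of the lid's front edge, on the inner face (underside when shut). The lid is a flat wooden board, 165 mm from hinge axis to this edge, 180 mm wide, 10 mm thick, 0.3 kg. Shut, the lip juts out 25 mm in front of the case's front wall, 75 mm above the table, so fingers slanting down from in front of the case can stay under it until the lid rests on the walls
- lid_hinge (a point): middle of the hinge axis: the case's rear upper edge, 70 mm behind the case's centre and 75 mm above the table; the axis runs along the case's y
- weight_a: knobbed balance weight, 19 mm across, 26 mm high, standing loose in a pocket of the case in the front row, on the side nearer the robot; origin under its centre
- weight_b: smaller knobbed balance weight, 15 mm across, 21 mm high, standing loose in the middle pocket of the front row; origin under its centre
- stopwatch: round white stopwatch, 63x52x14 mm, lying loose between the case and the robot; bystander; origin under its centre
- vial: white capped vial, 33 mm across, 64 mm high, standing loose beyond the case, away from the robot; bystander; origin under its centre
- flask: glass conical flask, 68 mm across, 110 mm high, standing loose behind the case's hinge side; bystander; origin under its centre

How it is judged (in metres and radians):
On the way, in this order (a step that is already met when the one before it is completed fails the run):
1. the lid has been tipped forward past upright (value of joint lid below 1.5 rad), for 0.05 s.
2. the lid is caught: it rests on the fingers, hardly moving, while still 0.25 to 1.25 rad open (value of joint lid between 0.25 and 1.25 rad and velocity of joint lid above -0.3 rad/s and contact force between the fingers and lid above 0.2 N), for 0.2 s.
At the end, for the whole second after the job is handed in: The lid is shut (within 0.03 rad) and at rest, the case stands within 30 mm of where it stood, and both weights are still in it (value of joint lid below 0.03 rad and velocity of joint lid between -0.05 and 0.05 rad/s and linear speed of case below 0.02 m/s and distance of case from where it was at the start of the episode below 0.03 m and horizontal distance between each of weight_a, weight_b and case below 0.075 m); the robot touches nothing.
It fails at once if the lid slams: faster than 0.45 rad/s between 0.3 and 0.06 rad before shut (value of joint lid between 0.06 and 0.3 rad and velocity of joint lid below -0.45 rad/s).
It fails at once if the lid is pinched or forced: more than 25 N between fingers and lid (contact force between the fingers and lid above 25 N).
It fails at once if the case is shoved more than 30 mm, lifted or tipped (distance of case from where it was at the start of the episode above 0.03 m or height (world z) of case above 0.01 m or angle between case's own z axis and vertical above 0.08 rad).
It fails at once if a weight is taken out of its pocket (z of any of weight_a, weight_b in the frame of case above 0.036 m).
It fails at once if a bystander is moved more than 20 mm (distance of any of stopwatch, vial, flask from where it was at the start of the episode above 0.02 m).
It also fails if it takes over 48 s, if anything falls off the work surface, if the arm or the gripper's body presses on something with over 40 N, if the wrist force passes 120 N, or if a joint passes its speed limit or range.

## Working session

There is one attempt and no reset: what is moved stays moved. The work goes in short steps, Python scripts to look and compute and a tool call to move; the robot and the scene stay as the last step left them, time stands still between calls to the robot, and variables do not carry over. Pictures are saved under pics/ and viewed, about 8 in all and at most 12, crops included, and the job is handed in when it is done.

Besides the shell and the picture viewer there is one more tool, called in YAML: its name, and indented under it one key for each argument. move_arm: Moves the arm, as the interface text tells. Its arguments: {"type":"object","properties":{"increments":{"type":"array"}},"required":["increments"]}

```bash
mkdir -p pics; cat > h.py <<'E'
from rig import *
import numpy as np, cv2
from scipy.spatial.transform import Rotation as R
def ray(cam,px):
    c=calibration(cam);K=np.array(c["K"]);T=np.array(c["T"])
    d=np.linalg.inv(K)@[px[0],px[1],1.];d=T[:3,:3]@d
    return T[:3,3],d/np.linalg.norm(d)
def onz(cam,px,z):
    o,d=ray(cam,px);return o+d*(z-o[2])/d[2]
def proj(cam,P):
    c=calibration(cam);K=np.array(c["K"]);T=np.linalg.inv(np.array(c["T"]))
    p=T[:3,:3]@np.asarray(P,float)+T[:3,3];q=K@p;return q[:2]/q[2]
def tri(p1,p2):
    (o1,d1),(o2,d2)=ray("scene",p1),ray("top",p2)
    A=np.stack([d1,-d2],1);s=np.linalg.lstsq(A,o2-o1,rcond=None)[0]
    a=o1+s[0]*d1;b=o2+s[1]*d2;return (a+b)/2,np.linalg.norm(a-b)
E
python3 - <<'E'
from h import *
s=read_state();print({k:np.round(v,3) for k,v in s.items()})
ims={}
for c in("scene","top"):
    im=capture(c);ims[c]=im;cv2.imwrite(f"pics/{c}0.png",im[:,:,::-1])
    k=calibration(c);print(c,np.round(k["K"],1).tolist(),np.round(k["T"],3).tolist())
    for n in("case","stopwatch","vial","flask","weight_a","lid_hinge","lid_lip"):
        print(n,[(np.round(r["pixel"],1).tolist(),round(r["score"],2)) for r in pinpoint(n,c)][:3])
    for n in("case","lid"):
        print(n,[(np.round(r["rect"]).tolist(),round(r["score"],2)) for r in find_in(n,c)][:2])
E
```

```text
{'clock': np.float64(0.0), 'joints': array([ 1.162,  0.468, -0.012,  1.604,  0.006,  1.071, -0.056]), 'dq': array([ 0.001, -0.   , -0.001,  0.002,  0.001,  0.001,  0.001]), 'effort': array([ 1.0000e-03, -5.3238e+01,  2.1000e-02, -2.5130e+01,  1.1000e-02,
        8.0000e-03, -0.0000e+00]), 'ee_pos': array([ 232.234, -606.477,  222.944]), 'ee_rot': array([-2.588e+00,  1.780e+00,  2.000e-03]), 'contact_force': array([ 0.466, -0.668,  0.281]), 'ft_torque': array([ 0.017, -0.014, -0.022]), 'gripper_width': np.float64(1.001)}
scene [[482.7, 0.0, 318.7], [0.0, 482.7, 241.9], [0.0, 0.0, 1.0]] [[-0.788, -0.33, 0.52, 136.693], [-0.616, 0.412, -0.672, 712.355], [0.007, -0.85, -0.527, 517.96], [0.0, 0.0, 0.0, 1.0]]
case [([340.1, 245.3], 0.6)]
stopwatch [([394.0, 274.8], 0.72)]
vial []
flask [([262.0, 269.2], 0.81)]
weight_a [([347.3, 231.4], 0.55)]
lid_hinge [([312.1, 222.8], 0.65), ([298.9, 141.8], 0.36)]
lid_lip [([298.0, 142.5], 0.76)]
case [([268.0, 130.0, 399.0, 279.0], 0.95)]
lid [([267.0, 131.0, 343.0, 246.0], 0.97)]
top [[565.1, 0.0, 327.2], [0.0, 565.1, 246.6], [0.0, 0.0, 1.0]] [[0.023, -0.981, 0.192, 433.44], [-1.0, -0.022, 0.006, 132.61], [-0.002, -0.192, -0.981, 899.065], [0.0, 0.0, 0.0, 1.0]]
case [([389.3, 249.9], 0.96)]
stopwatch [([374.6, 334.8], 0.6), ([433.3, 163.0], 0.21)]
vial []
flask [([293.3, 209.1], 0.55)]
weight_a [([399.5, 279.2], 0.64), ([404.6, 251.4], 0.51)]
lid_hinge [([350.8, 226.0], 0.61)]
lid_lip [([331.7, 188.8], 0.86), ([435.9, 168.7], 0.63)]
case [([305.0, 123.0, 457.0, 312.0], 0.93)]
lid [([304.0, 119.0, 370.0, 284.0], 0.89)]
```

```bash
python3 -c "
import cv2,numpy as np
a=cv2.imread('pics/scene0.png');b=cv2.imread('pics/top0.png')
print(a.shape);cv2.imwrite('pics/both.png',cv2.resize(np.vstack([a,b]),(533,800))[:800]) if 0 else None"
```

```text
(480, 640, 3)
```

View pics/scene0.png

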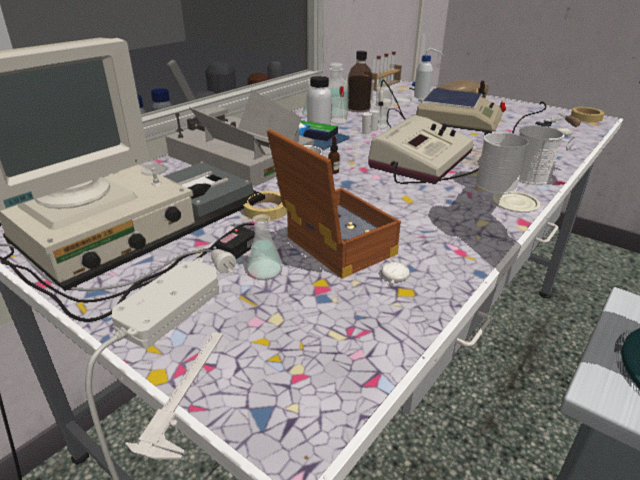

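View pics/top0.png

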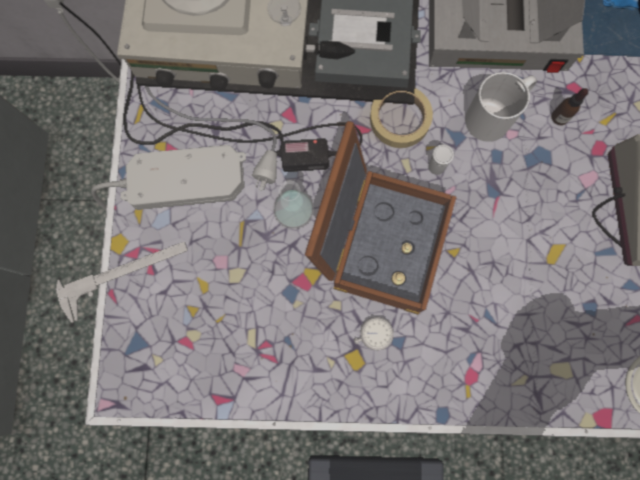

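The scene view shows the open case near (340,245), with the flask at (264,255), the stopwatch at (395,272) and the vial hidden behind the lid. In the top view the case rim corners are at about (370,174), (455,197), (424,305) and (337,290), and the lid's edge runs from (350,125) to (310,255). The vial is at (442,157), the flask at (293,207) and the stopwatch at (376,333). Next I fit the case pose to these corners.

```bash
cat > fit.py <<'E'
from h import *
from scipy.optimize import least_squares
def case_pts(x,y,yaw,L=1.75):
    f=lambda u,w,z:[x+u*np.cos(yaw)-w*np.sin(yaw),y+u*np.sin(yaw)+w*np.cos(yaw),z]
    P={f"rim{i}":f(u,w,75) for i,(u,w) in enumerate([(70,90),(70,-90),(-70,-90),(-70,90)])}
    for s in(1,-1):
        for t,n in((0,"in"),(10,"out")):
            P[f"lip{s}{n}"]=f(70-165*np.cos(L)+t*np.sin(L),s*90,75+165*np.sin(L)+t*np.cos(L))
        P[f"foot{s}"]=f(-70,s*90,0)
    P["lip"]=f(70-165*np.cos(L),0,75+165*np.sin(L));P["hinge"]=f(70,0,75);P["case"]=f(0,0,0)
    return P
E
python3 - <<'E'
from fit import *
for p in((370,174),(455,197),(424,303),(337,290)): print(p,np.round(onz("top",p,75)))
print("lip tri",tri((298,142.5),(331.7,188.8)))
obs=[("top","rim2",(337,290)),]  # placeholder to learn the labelling
A=np.array([onz("top",p,75)[:2] for p in((370,174),(455,197),(424,303),(337,290))]);c=A.mean(0)
v=(A[0]+A[3]-A[1]-A[2]);yaw0=np.arctan2(v[1],v[0]);print(c,yaw0)
P=case_pts(*c,yaw0)
for n in P: print(n,np.round(P[n]),np.round(proj("top",P[n])),np.round(proj("scene",P[n])))
obs=[("top","case",(389.3,249.9)),("top","lip",(331.7,188.8)),("scene","lip",(298,142.5)),("scene","case",(340,245.3))]
names=["rim0","rim1","rim2","rim3"]
# assign the 4 viewed corners to the nearest rim point
for p in((370,174),(455,197),(424,303),(337,290)):
    n=min(names,key=lambda n:np.linalg.norm(proj("top",P[n])-p));obs.append(("top",n,p))
f=lambda q:np.concatenate([proj(c,case_pts(*q)[n])-p for c,n,p in obs])
r=least_squares(f,[*c,yaw0],loss="soft_l1",f_scale=2.);print("fit",r.x.round(3));print(r.fun.reshape(-1,2).round(1).tolist())
for c in("top","scene"):
    im=cv2.imread(f"pics/{c}0.png");P=case_pts(*r.x)
    x0,y0=(280,100) if c=="top" else (240,110)
    cr=cv2.resize(im[y0:y0+230,x0:x0+190],None,fx=2,fy=2.4,interpolation=cv2.INTER_CUBIC)
    for n in P:
        q=(proj(c,P[n])-[x0,y0])*[2,2.4];cv2.circle(cr,tuple(int(a) for a in q),3,(0,255,0),-1)
    cv2.imwrite(f"pics/c_{c}.png",cr)
cv2.imwrite("pics/ov.png",np.hstack([cv2.imread("pics/c_top.png"),cv2.imread("pics/c_scene.png")]))
for n,c,p,z in(("flask","top",(293.3,209.1),0),("flask","scene",(262,269.2),0),("watch","top",(374.6,334.8),0),("watch","scene",(394,274.8),0),("vial","top",(442,155),64)): print(n,np.round(onz(c,p,z)))
E
```

```text
(370, 174) [709.  75.  75.]
(455, 197) [675. -54.  75.]
(424, 303) [514.  -5.  75.]
(337, 290) [530. 122.  75.]
lip tri (array([633.16205694, 131.81303473, 237.67204266]), np.float64(3.1642828239282643))
[607.02406103  34.34172169] 1.378954360203824
rim0 [532. 120.  75.] [338. 289.] [348. 243.]
rim1 [709.  86.  75.] [363. 174.] [284. 206.]
rim2 [682. -52.  75.] [453. 193.] [336. 187.]
rim3 [505. -17.  75.] [432. 309.] [401. 218.]
lip1in [538. 149. 237.] [316. 267.] [338. 159.]
lip1out [540. 159. 236.] [308. 266.] [333. 162.]
foot1 [505. -17.   0.] [424. 313.] [397. 251.]
lip-1in [714. 115. 237.] [347. 128.] [268. 130.]
lip-1out [716. 124. 236.] [340. 127.] [264. 132.]
foot-1 [682. -52.   0.] [443. 206.] [335. 218.]
lip [626. 132. 237.] [332. 196.] [300. 143.]
hinge [620. 103.  75.] [351. 230.] [314. 224.]
case [607.  34.   0.] [391. 249.] [340. 245.]
fit [606.461  35.83    1.311]
[[0.9, -0.2], [0.6, 2.1], [-0.4, 0.1], [-0.1, 0.0], [-3.6, -1.8], [0.7, -0.1], [2.4, 8.7], [-3.2, -5.1]]
flask [671. 195.   0.]
flask [671. 194.   0.]
watch [470.  60.   0.]
watch [469.  56.   0.]
vial [746. -38.  64.]
```

View pics/ov.png

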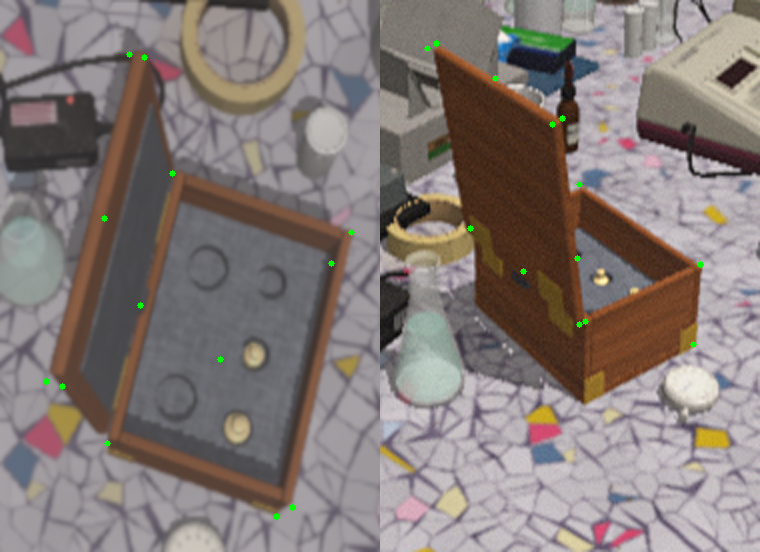

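The overlay fits to within a few pixels: most dots sit on their corners, but the near front corner and the lip ends are slightly off. I refit with corners read from this zoom.

```bash
python3 - <<'E'
from fit import *
obs=[("top","case",(389.3,249.9)),("top","lip",(331.7,188.8)),("scene","lip",(298,142.5)),("top","rim1",(370,172)),("top","rim2",(454.5,198)),("top","rim3",(423.5,306)),("top","rim0",(335,284)),
("top","lip1out",(306.5,255)),("top","lip-1out",(348,122)),("scene","lip-1in",(268,129.6)),("scene","lip1in",(331,159)),("scene","rim3",(400,220.4)),("scene","foot1",(397,256)),("scene","rim0",(342.5,244))]
f=lambda q:np.concatenate([proj(c,case_pts(*q)[n])-p for c,n,p in obs])
r=least_squares(f,[606,36,1.3,1.75],loss="soft_l1",f_scale=2.);print("fit",r.x.round(3))
for o,e in zip(obs,r.fun.reshape(-1,2).round(1).tolist()):print(o[:2],e)
E
```

```text
fit [607.016  35.602   1.295   1.743]
('top', 'case') [1.1, -0.6]
('top', 'lip') [2.1, 0.7]
('scene', 'lip') [-0.6, -0.5]
('top', 'rim1') [-2.3, -0.5]
('top', 'rim2') [2.1, -0.5]
('top', 'rim3') [1.9, 5.7]
('top', 'rim0') [-1.8, -0.4]
('top', 'lip1out') [-2.7, 2.0]
('top', 'lip-1out') [-0.8, -0.6]
('scene', 'lip-1in') [1.1, -2.2]
('scene', 'lip1in') [-0.5, -0.1]
('scene', 'rim3') [-0.1, 0.3]
('scene', 'foot1') [-0.7, -2.0]
('scene', 'rim0') [-0.9, -0.4]
```

Fit: case at (607, 36), yaw 1.295, lid at 1.743 rad, which agrees with the 1.75 stop. I'll shut the gripper, rise, and move to a point in front of the lid to rehearse the tilted catch pose.

move_arm:
  increments:
    - [[0, 0, 0.25], [0, 0, 0.02], 0]
    - [[0, 0.1, 0.5], [0, 0, 0.04], 0]
    - [[0.1, 0.3, 0.6], [0, 0, 0.06], 0]
    - [[0.25, 0.5, 0.6], [0, 0, 0.08], 0]
    - [[0.4, 0.7, 0.6], [0, 0, 0.1], 0]
    - [[0.5, 0.9, 0.6], [0, 0, 0.12], 0]
    - [[0.6, 1, 0.6], [0, 0, 0.147], 0]
    - [[0.6, 1, 0.6], [0, 0, 0.147], 0]

```text
clock: 1.8
ee_pos: [356.1, -403.0, 344.7]
ee_rot: [-3.112, 0.423, -0.003]
contact_force: [-0.5, 0.1, -1.3]
gripper_width: -0.0
```

move_arm:
  increments:
    - [[0.2, 0.2, 0], [0, 0, 0], 0]
    - [[0.4, 0.4, 0], [0, 0, 0], 0]
    - [[0.6, 0.6, 0], [0, 0, 0], 0]
    - [[0.8, 0.8, 0], [0, 0, 0], 0]
    - [[0.9, 1, 0], [0, 0, 0], 0]
    - [[0.9, 1, 0], [0, 0, 0], 0]
    - [[0.9, 1, 0], [0, 0, 0], 0]

```text
clock: 2.5
ee_pos: [538.1, -199.0, 344.6]
ee_rot: [-3.112, 0.414, -0.004]
contact_force: [0.3, -0.3, -0.2]
gripper_width: 0.003
```

```bash
cat > plan.py <<'E'
from h import *
C=np.array([607.,35.6]);YAW=1.295
c=np.array([np.cos(YAW),np.sin(YAW),0]);yc=np.array([-c[1],c[0],0]);H=np.array([*(C+70*c[:2]),75.])
def W(u,z,w=0): p=H-c*u+yc*w;p[2]=z;return p
def rot(tau):
    z=c*np.sin(tau)-np.array([0,0,np.cos(tau)]);x=-yc;return R.from_matrix(np.stack([x,np.cross(z,x),z],1))
def now():
    s=read_state();p=np.array(s["ee_pos"]);r=R.from_rotvec(s["ee_rot"]);d=p-H
    print("t",round(float(s["clock"]),2),"u,w,z",np.round([-d@c,d@yc,p[2]],1),"z_tool",r.as_matrix()[:,2].round(3),"F",np.round(s["contact_force"],1),"q",np.round(s["joints"],2))
    return p,r
def inc(*tg):
    p,r=now()
    for u,z,tau in tg:
        print((u,z,tau),((W(u,z)-p)/200).round(3).tolist(),((rot(tau)*r.inv()).as_rotvec()/2/np.pi).round(3).tolist())
def tcp(th,e=np.pi/4,r=153):   # finger tcp carrying the lid at angle th
    t=np.array([-np.cos(e),-np.sin(e)]);n=np.array([-np.sin(e),np.cos(e)])
    k=(np.array([r*np.cos(th),75+r*np.sin(th)]) if th>e else np.array([165*np.cos(th),75+165*np.sin(th)])+(165-r)*t)
    return k-11*n-19*t
E
python3 - <<'E'
from plan import *
inc((175,300,np.pi/4),(115,209,np.pi/4),(185,72,np.pi/4),(-70,234,0))
E
```

```text
t 2.5 u,w,z [314.5   2.4 344.6] z_tool [ 0.003  0.002 -1.   ] F [ 0.3 -0.3 -0.2] q [ 0.65  0.28 -0.44  1.62  0.12  1.26 -0.07]
(175, 300, 0.7853981633974483) [0.202, 0.668, -0.223] [0.12, -0.033, -0.002]
(115, 209, 0.7853981633974483) [0.283, 0.957, -0.678] [0.12, -0.033, -0.002]
(185, 72, 0.7853981633974483) [0.188, 0.62, -1.363] [0.12, -0.033, -0.002]
(-70, 234, 0) [0.535, 1.847, -0.553] [-0.0, 0.0, -0.002]
```

move_arm:
  increments:
    - [[0.05, 0.15, 0], [0.024, -0.007, 0], 0]
    - [[0.1, 0.3, -0.1], [0.048, -0.013, -0.001], 0]
    - [[0.15, 0.45, -0.15], [0.072, -0.02, -0.001], 0]
    - [[0.2, 0.6, -0.22], [0.096, -0.026, -0.002], 0]
    - [[0.2, 0.67, -0.22], [0.12, -0.033, -0.002], 0]
    - [[0.22, 0.75, -0.4], [0.12, -0.033, -0.002], 0]
    - [[0.25, 0.85, -0.6], [0.12, -0.033, -0.002], 0]
    - [[0.27, 0.91, -0.68], [0.12, -0.033, -0.002], 0]
    - [[0.27, 0.91, -0.68], [0.12, -0.033, -0.002], 0]
    - [[0.27, 0.91, -0.68], [0.12, -0.033, -0.002], 0]

```text
clock: 3.5
ee_pos: [592.4, -18.8, 208.7]
ee_rot: [-2.338, 0.33, -0.137]
contact_force: [1.1, -1.2, 1.7]
gripper_width: -0.002
```

```bash
python3 - <<'E'
from plan import *
inc((125,209,np.pi/4),(188,72,np.pi/4),(188,110,np.pi/4),(115,300,np.pi/4))
a=capture("scene");b=capture("top")
cv2.imwrite("pics/r1.png",np.vstack([a[40:300,140:540],b[60:340,200:600]])[:,:,::-1])
E
```

```text
t 3.5 u,w,z [126.4  -0.8 208.7] z_tool [ 0.196  0.679 -0.708] F [ 1.1 -1.2  1.7] q [ 0.84  0.58 -0.63  1.83 -0.59  0.92  0.39]
(125, 209, 0.7853981633974483) [-0.002, 0.008, 0.001] [0.0, -0.0, 0.001]
(188, 72, 0.7853981633974483) [-0.088, -0.296, -0.684] [0.0, -0.0, 0.001]
(188, 110, 0.7853981633974483) [-0.088, -0.296, -0.494] [0.0, -0.0, 0.001]
(115, 300, 0.7853981633974483) [0.012, 0.056, 0.456] [0.0, -0.0, 0.001]
```

View pics/r1.png

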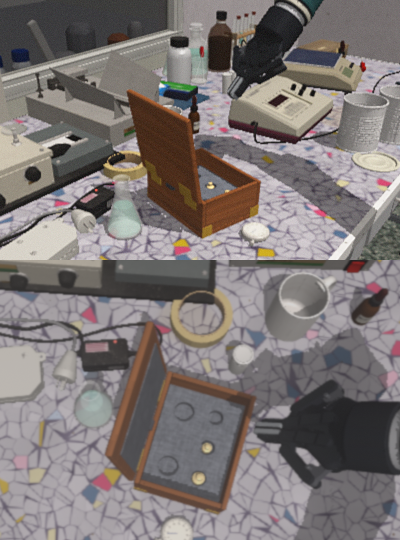

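The picture shows the closed fingers slanting down in front of the lid. The tip is at about (456,225) in the top view and (372,135) in the scene view, clear of everything. Now I'll rehearse the shut pose and check where the tip lies.

move_arm:
  increments:
    - [[-0.09, -0.3, 0], [0, 0, 0], 0]
    - [[-0.1, -0.34, -0.3], [0, 0, 0], 0]
    - [[-0.1, -0.34, -0.5], [0, 0, 0], 0]
    - [[-0.1, -0.34, -0.65], [0, 0, 0], 0]
    - [[-0.1, -0.34, -0.68], [0, 0, 0], 0]
    - [[-0.1, -0.34, -0.68], [0, 0, 0], 0]

```text
clock: 4.2
ee_pos: [573.4, -87.8, 74.3]
ee_rot: [-2.339, 0.331, -0.14]
contact_force: [-0.6, 0.8, 1.0]
gripper_width: -0.001
```

```bash
python3 - <<'E'
from plan import *
for k in(19,32):
    P=np.array([592.4,-18.8,208.7])+k*np.array([.196,.679,-.708]);print(k,proj("top",P),proj("scene",P))
p,r=now();
a=capture("scene");b=capture("top")
z=r.as_matrix()[:,2]
for k in(19,32): print(k,proj("top",p+k*z),proj("scene",p+k*z))
A=cv2.resize(a[100:260,260:440],None,fx=3,fy=3);B=cv2.resize(b[150:310,360:540],None,fx=3,fy=3)
cv2.imwrite("pics/r2.png",cv2.resize(np.hstack([A,B]),None,fx=.74,fy=.74)[:,:,::-1])
E
```

```text
19 [439.44564841 229.76395125] [360.91838797 148.38283181]
32 [431.20571189 229.26863754] [356.84264376 154.15230041]
t 4.2 u,w,z [197.9  -1.2  74.3] z_tool [ 0.198  0.678 -0.708] F [-0.6  0.8  1. ] q [ 0.9   0.81 -0.56  1.83 -0.53  0.81  0.59]
19 [468.30431146 262.8723198 ] [383.65816064 202.92401859]
32 [460.98065334 262.06380586] [380.00742675 208.05400774]
```

View pics/r2.png

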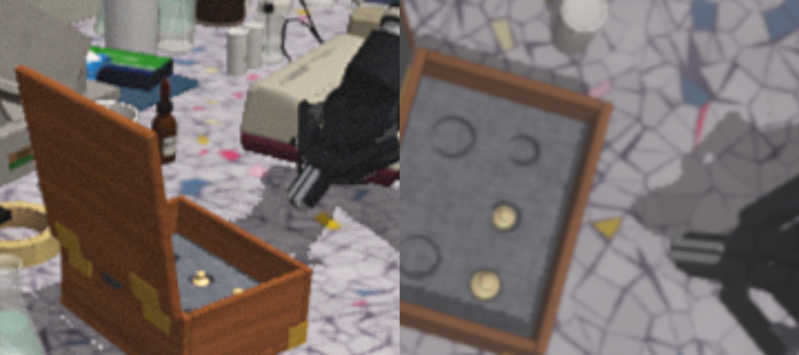

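```bash
python3 - <<'E'
from plan import *
p,r=now();z=r.as_matrix()[:,2]
a=capture("scene");b=capture("top");print("dq",np.round(read_state()["dq"],3))
t,e=tri((393,189),(484,262));d=t-p
print("tip tri",t.round(1),e.round(1),"in tool",r.inv().apply(d).round(1))
t,e=tri((372,135),(456,225));print("prev",t.round(1),e.round(1),r.inv().apply(t-[592.4,-18.8,208.7]).round(1))
cv2.imwrite("pics/r3.png",np.hstack([cv2.resize(a[150:230,340:420],(400,400),interpolation=cv2.INTER_CUBIC),cv2.resize(b[220:300,440:520],(400,400),interpolation=cv2.INTER_CUBIC)])[:,:,::-1])
E
```

```text
t 4.3 u,w,z [197.4  -2.2  76. ] z_tool [ 0.2    0.677 -0.709] F [ 0.2  0.7 -0.6] q [ 0.9   0.8  -0.56  1.83 -0.53  0.81  0.59]
dq [-0.002  0.003  0.004  0.007  0.    -0.003  0.003]
tip tri [571.5 -92.4  88.1] 6.1 in tool [ -1.4  -4.8 -12.4]
prev [592.4 -24.8 217.4] 11.4 [  1.7  -2.1 -10.2]
```

View pics/r3.png

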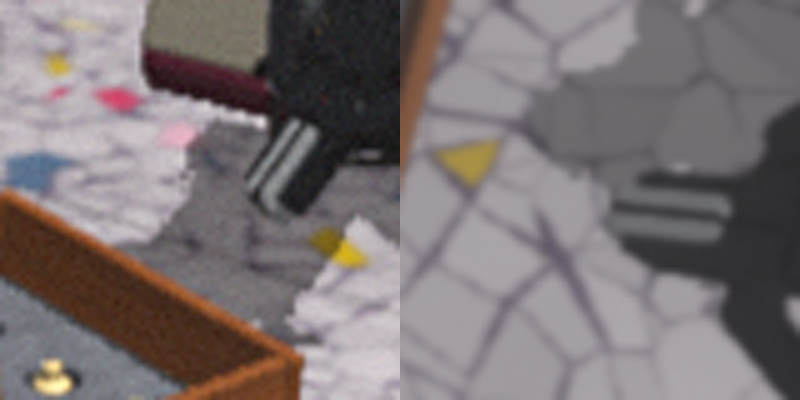

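The fingertip shows about 30 mm short of where the nominal tool frame puts it. I'll check that with the wrist camera.

```bash
python3 - <<'E'
from plan import *
from fit import case_pts
p,r=now();k=calibration("wrist");im=capture("wrist");cv2.imwrite("pics/w0.png",im[:,:,::-1])
K=np.array(k["K"]);T=np.array(k["T"]);print(K.round(1).tolist(),"cam in tool",r.inv().apply(T[:3,3]-p).round(1), (r.inv().as_matrix()@T[:3,:3]).round(2).tolist())
def pw(P):
    q=np.linalg.inv(T)@[*P,1];th=np.arctan2(np.hypot(q[0],q[1]),q[2]);f=K[0,0];a=np.arctan2(q[1],q[0]);return K[:2,2]+f*th*np.array([np.cos(a),np.sin(a)])
o=im.copy()
for n,P in case_pts(607,35.6,1.295,1.743).items():
    q=pw(P);print(n,q.round());cv2.circle(o,tuple(int(v) for v in q),4,(0,255,0),-1)
for kk,col in((19,(255,0,0)),(0,(255,255,0)),(-11,(0,0,255))):
    q=pw(p+kk*r.as_matrix()[:,2]);print(kk,q.round());cv2.circle(o,tuple(int(v) for v in q),3,col,-1)
for n in("weight_a","lid_lip","case"):print(n,[(np.round(x["pixel"]).tolist(),round(x["score"],2)) for x in pinpoint(n,"wrist")][:2])
cv2.imwrite("pics/w1.png",o[:,:,::-1])
E
```

```text
t 4.4 u,w,z [197.4  -2.1  76. ] z_tool [ 0.2    0.676 -0.709] F [ 1.1 -1.  -0.1] q [ 0.9   0.8  -0.56  1.83 -0.53  0.81  0.59]
[[371.6, 0.0, 325.8], [0.0, 371.6, 235.9], [0.0, 0.0, 1.0]] cam in tool [  -0.2  -66.7 -149.3] [[1.0, 0.0, 0.0], [-0.0, 0.97, 0.26], [-0.0, -0.26, 0.97]]
rim0 [208.  52.]
rim1 [436.  52.]
rim2 [485. 192.]
rim3 [159. 192.]
lip1in [ 183. -152.]
lip1out [ 188. -150.]
foot1 [196. 254.]
lip-1in [ 462. -152.]
lip-1out [ 457. -150.]
foot-1 [447. 254.]
lip [ 323. -167.]
hinge [322.  46.]
case [322. 175.]
19 [326. 278.]
0 [326. 294.]
-11 [326. 305.]
weight_a [([325.0, 178.0], 0.89), ([254.0, 177.0], 0.81)]
lid_lip [([320.0, 44.0], 0.52)]
case [([325.0, 176.0], 0.86)]
```

View pics/w1.png

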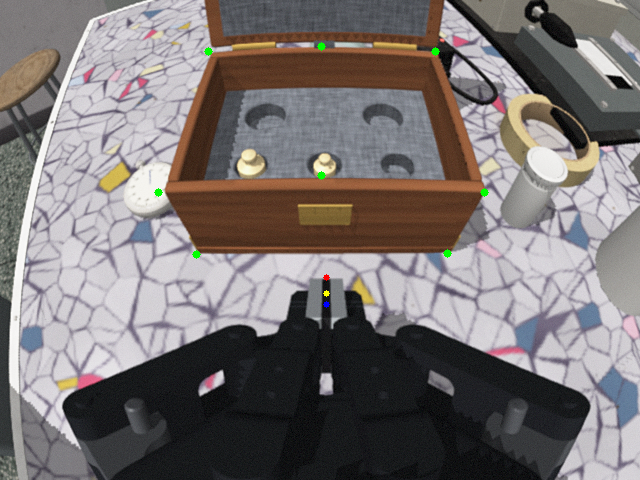

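The wrist view agrees with the case fit (front foot at (197,250) and (449,247)), so the case pose holds in the arm's frame. How far the fingertip extends is still unclear: 19 mm nominal, or about -10 mm from the outside views. A gentle vertical touch on the free table in front of the case will settle it.

move_arm:
  increments:
    - [[-0.03, -0.1, 0.05], [0, 0, 0], 0]
    - [[-0.05, -0.19, 0.1], [-0.024, 0.007, 0], 0]
    - [[-0.05, -0.19, 0.1], [-0.048, 0.013, 0], 0]
    - [[-0.05, -0.19, 0.1], [-0.072, 0.02, 0], 0]
    - [[-0.05, -0.19, 0.05], [-0.096, 0.027, 0], 0]
    - [[-0.05, -0.19, -0.1], [-0.119, 0.033, 0], 0]
    - [[-0.05, -0.19, -0.24], [-0.119, 0.033, 0], 0]
    - [[-0.05, -0.19, -0.26], [-0.119, 0.033, 0], 0]
    - [[-0.05, -0.19, -0.26], [-0.119, 0.033, 0], 0]

```text
clock: 5.5
ee_pos: [562.8, -125.5, 22.3]
ee_rot: [-3.106, 0.431, -0.014]
contact_force: [-0.2, -0.1, -0.7]
gripper_width: 0.0
```

move_arm:
  increments:
    - [[0, 0, -0.01], [0, 0, 0], 0]
    - [[0, 0, -0.02], [0, 0, 0], 0]
    - [[0, 0, -0.03], [0, 0, 0], 0]

```text
clock: 5.8
ee_pos: [563.0, -127.4, 17.0]
ee_rot: [-3.105, 0.435, -0.017]
contact_force: [0.8, 0.3, -0.2]
gripper_width: 0.001
```

move_arm:
  increments:
    - [[0, 0, -0.01], [0, 0, 0], 0]
    - [[0, 0, -0.02], [0, 0, 0], 0]

```text
clock: 6.0
ee_pos: [563.1, -128.4, 13.3]
ee_rot: [-3.105, 0.438, -0.018]
contact_force: [-0.4, -0.3, 0.1]
gripper_width: 0.002
```

move_arm:
  increments:
    - [[0, 0, -0.01], [0, 0, 0], 0]
    - [[0, 0, -0.02], [0, 0, 0], 0]
    - [[0, 0, -0.03], [0, 0, 0], 0]

```text
clock: 6.3
ee_pos: [563.1, -128.3, 7.0]
ee_rot: [-3.105, 0.438, -0.018]
contact_force: [0.0, -0.0, 0.2]
gripper_width: -0.0
```

move_arm:
  increments:
    - [[0, 0, -0.01], [0, 0, 0], 0]
    - [[0, 0, -0.02], [0, 0, 0], 0]
    - [[0, 0, -0.03], [0, 0, 0], 0]

```text
clock: 6.6
ee_pos: [563.1, -128.2, 0.8]
ee_rot: [-3.105, 0.437, -0.018]
contact_force: [-0.2, 0.1, 0.6]
gripper_width: -0.002
```

move_arm:
  increments:
    - [[0, 0, -0.01], [0, 0, 0], 0]
    - [[0, 0, -0.02], [0, 0, 0], 0]
    - [[0, 0, -0.025], [0, 0, 0], 0]

```text
clock: 6.9
ee_pos: [562.9, -128.1, -4.4]
ee_rot: [-3.105, 0.437, -0.017]
contact_force: [-0.2, -0.8, 0.3]
gripper_width: -0.0
```

move_arm:
  increments:
    - [[0, 0, -0.01], [0, 0, 0], 0]
    - [[0, 0, -0.02], [0, 0, 0], 0]

```text
clock: 7.1
ee_pos: [563.0, -128.1, -7.4]
ee_rot: [-3.105, 0.437, -0.016]
contact_force: [-6.9, 1.1, 26.5]
gripper_width: 0.001
```

move_arm:
  increments:
    - [[0, 0, -0.01], [0, 0, 0], 0]
    - [[0, 0, -0.015], [0, 0, 0], 0]

```text
clock: 7.3
ee_pos: [563.1, -128.1, -7.5]
ee_rot: [-3.106, 0.437, -0.016]
contact_force: [-11.3, 2.0, 35.8]
gripper_width: 0.002
```

The table contact comes at TCP z of about -7, so the shut fingertip lies 7 mm behind the reported TCP. That agrees with the outside cameras, so I'll plan with it. Next: up, over the lid, and down behind it.

move_arm:
  increments:
    - [[0, 0, 0.25], [0, 0, 0], 0]
    - [[0, 0, 0.5], [0, 0, 0], 0]
    - [[0, 0, 0.75], [0, 0, 0], 0]
    - [[0, 0, 1], [0, 0, 0], 0]
    - [[0, 0, 1], [0, 0, 0], 0]
    - [[0, 0, 1], [0, 0, 0], 0]

```text
clock: 7.9
ee_pos: [564.0, -128.4, 194.3]
ee_rot: [-3.106, 0.438, -0.021]
contact_force: [0.8, -0.3, 0.0]
gripper_width: 0.002
```

move_arm:
  increments:
    - [[0, 0, 0.25], [0, 0, 0], 0]
    - [[0, 0, 0.45], [0, 0, 0], 0]
    - [[0.06, 0.2, 0.45], [0, 0, 0], 0]
    - [[0.12, 0.42, 0.45], [0, 0, 0], 0]
    - [[0.18, 0.64, 0.45], [0, 0, 0], 0]
    - [[0.24, 0.86, 0.45], [0, 0, 0], 0]
    - [[0.28, 1, 0.45], [0, 0, 0], 0]
    - [[0.28, 1, 0.45], [0, 0, 0], 0]
    - [[0.28, 1, 0.45], [0, 0, 0], 0]

```text
clock: 8.8
ee_pos: [619.1, 72.0, 281.8]
ee_rot: [-3.107, 0.435, -0.015]
contact_force: [-0.3, 0.1, -0.0]
gripper_width: -0.004
```

```bash
sed -i 's/return k-11\*n-19\*t/return k-11*n+7*t/' plan.py; python3 - <<'E'
from plan import *
inc((-75,280,0),(-75,213,0),(0,213,0))
for th in(1.0,.785,.7,.5,.3,.15,0):print(th,tcp(th).round(1))
E
```

```text
t 8.8 u,w,z [ 31.7  -1.8 281.8] z_tool [ 0.01   0.002 -1.   ] F [-0.3  0.1 -0. ] q [-0.03  0.38 -0.18  1.61  0.07  1.15 -0.51]
(-75, 280, 0) [0.137, 0.516, -0.009] [-0.0, 0.002, 0.0]
(-75, 213, 0) [0.137, 0.516, -0.344] [-0.0, 0.002, 0.0]
(0, 213, 0) [0.035, 0.155, -0.344] [-0.0, 0.002, 0.0]
1.0 [ 85.5 191. ]
0.785 [111.1 170.4]
0.7 [120.5 160.1]
0.5 [139.1 132.9]
0.3 [152.  102.5]
0.15 [157.5  78.4]
0 [159.3  53.8]
```

move_arm:
  increments:
    - [[0.06, 0.2, 0], [0, 0, 0], 0]
    - [[0.11, 0.4, 0], [0, 0.001, 0], 0]
    - [[0.137, 0.516, 0], [0, 0.002, 0], 0]
    - [[0.137, 0.516, 0], [0, 0.002, 0], 0]
    - [[0.137, 0.516, -0.15], [0, 0.002, 0], 0]
    - [[0.137, 0.516, -0.3], [0, 0.002, 0], 0]
    - [[0.137, 0.516, -0.344], [0, 0.002, 0], 0]
    - [[0.137, 0.516, -0.344], [0, 0.002, 0], 0]

```text
clock: 9.6
ee_pos: [645.7, 172.6, 211.1]
ee_rot: [3.11, -0.44, -0.01]
contact_force: [0.6, 1.0, 0.6]
gripper_width: -0.001
```

```bash
python3 - <<'E'
from plan import *
inc((-40,213,0),(0,213,0),(5,213,0))
a=capture("scene");b=capture("top")
cv2.imwrite("pics/r4.png",np.hstack([cv2.resize(a[80:300,220:440],(400,400)),cv2.resize(b[100:320,270:490],(400,400))])[:,:,::-1])
E
```

```text
t 9.6 u,w,z [-72.3   0.  211.1] z_tool [-0.006  0.    -1.   ] F [0.6 1.  0.6] q [-0.17  0.53 -0.2   1.55  0.11  1.08 -0.68]
(-40, 213, 0) [-0.044, -0.156, 0.01] [-0.0, -0.001, 0.001]
(0, 213, 0) [-0.098, -0.348, 0.01] [-0.0, -0.001, 0.001]
(5, 213, 0) [-0.105, -0.372, 0.01] [-0.0, -0.001, 0.001]
```

View pics/r4.png

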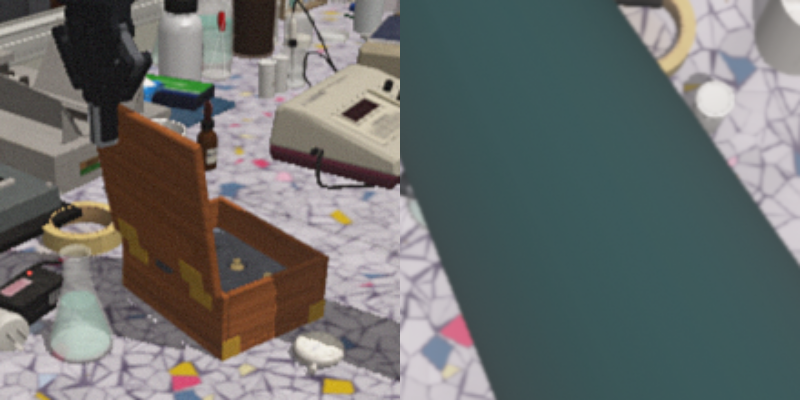

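```bash
python3 - <<'E'
from plan import *
p,r=now();z=r.as_matrix()[:,2]
for k in(-7,19):print(k,proj("scene",p+k*z))
o,d=ray("scene",(278,160))
for h in (212,218,224):
    P=o+d*(h-o[2])/d[2];q=P-H;print(h,P.round(),"u,w",round(-q@c),round(q@yc))
E
```

```text
t 9.7 u,w,z [-74.3  -1.  214.1] z_tool [-0.001  0.002 -1.   ] F [-0.5 -0.3 -0. ] q [-0.17  0.52 -0.2   1.55  0.11  1.08 -0.68]
-7 [273.7427998  157.22126552]
19 [274.38859328 172.06391475]
212 [649. 162. 212.] u,w -63 -6
218 [639. 173. 218.] u,w -71 6
224 [629. 184. 224.] u,w -79 19
```

The scene view shows the tip behind the lid at about (278,160), which matches the -7 mm tip, with the lid still open. Now the nudge, then straight over to the catch pose.

move_arm:
  increments:
    - [[-0.02, -0.07, 0], [0, 0, 0], 0]
    - [[-0.034, -0.12, 0], [0, 0, 0], 0]
    - [[-0.045, -0.16, 0], [0, 0, 0], 0]
    - [[-0.056, -0.2, 0], [0, 0, 0], 0]
    - [[-0.067, -0.24, 0], [0, 0, 0], 0]
    - [[-0.078, -0.28, 0], [0, 0, 0], 0]
    - [[-0.089, -0.315, 0], [0, 0, 0], 0]
    - [[-0.097, -0.345, 0], [0, 0, 0], 0]
    - [[-0.103, -0.366, 0], [0, 0, 0], 0]
    - [[-0.103, -0.366, 0], [0, 0, 0], 0]

```text
clock: 10.7
ee_pos: [626.4, 99.7, 213.8]
ee_rot: [-3.109, 0.44, 0.003]
contact_force: [-0.8, 0.1, 0.4]
gripper_width: -0.003
```

```bash
python3 - <<'E'
from plan import *
inc((85,191,np.pi/4))
a=capture("scene")
for n in("lid_lip",):print([(np.round(x["pixel"]).tolist(),round(x["score"],2)) for x in pinpoint(n,"scene")][:2])
from fit import case_pts
for L in(1.3,1.4,1.5,1.75):
    P=case_pts(607,35.6,1.295,L);print(L,proj("scene",P["lip"]).round(),proj("scene",P["lip1in"]).round())
cv2.imwrite("pics/r5.png",cv2.resize(a[80:300,220:440],(500,500))[:,:,::-1])
E
```

```text
t 10.7 u,w,z [  3.   -1.2 213.8] z_tool [-0.002  0.001 -1.   ] F [-0.8  0.1  0.4] q [-0.07  0.46 -0.19  1.64  0.1   1.05 -0.57]
(85, 191, 0.7853981633974483) [-0.117, -0.393, -0.114] [0.12, -0.035, 0.001]
[([326.0, 134.0], 0.97)]
1.3 [332. 136.] [366. 151.]
1.4 [325. 135.] [359. 151.]
1.5 [317. 136.] [351. 152.]
1.75 [297. 142.] [330. 159.]
```

View pics/r5.png

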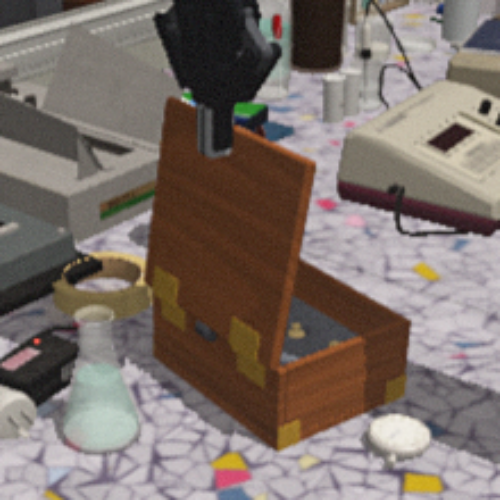

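The lid has tipped forward: its lip is at (326,134), about 1.39 rad, and the finger is behind it. Going over to catch it.

move_arm:
  increments:
    - [[0, 0, 0.225], [0, 0, 0], 0]
    - [[-0.04, -0.144, 0.375], [0, 0, 0], 0]
    - [[-0.102, -0.361, 0.4], [0.02, -0.006, 0], 0]
    - [[-0.163, -0.577, 0.375], [0.04, -0.012, 0], 0]
    - [[-0.218, -0.77, 0.3], [0.06, -0.018, 0], 0]
    - [[-0.231, -0.818, 0.175], [0.08, -0.023, 0], 0]
    - [[-0.224, -0.794, 0.075], [0.1, -0.029, 0], 0]
    - [[-0.204, -0.722, 0], [0.12, -0.035, 0.001], 0]
    - [[-0.177, -0.625, -0.075], [0.12, -0.035, 0.001], 0]
    - [[-0.145, -0.505, -0.114], [0.12, -0.035, 0.001], 0]
    - [[-0.117, -0.393, -0.114], [0.12, -0.035, 0.001], 0]
    - [[-0.117, -0.393, -0.114], [0.12, -0.035, 0.001], 0]

```text
clock: 12.0
ee_pos: [603.0, 27.5, 192.2]
ee_rot: [-2.335, 0.312, -0.135]
contact_force: [0.2, 1.1, 0.5]
gripper_width: 0.002
```

```bash
cat > lid.py <<'E'
from plan import *
from fit import case_pts
def lid(cams=("scene",)):
    for cam in cams:
        capture(cam);r=pinpoint("lid_lip",cam)[:2]
        L=np.arange(0,1.76,.01);Q=np.array([proj(cam,case_pts(607,35.6,1.295,l)["lip"]) for l in L])
        for x in r:
            d=np.linalg.norm(Q-x["pixel"],axis=1);print(cam,np.round(x["pixel"]),round(x["score"],2),"theta",L[d.argmin()].round(2),"off",d.min().round(1))
E
python3 - <<'E'
from lid import *
inc((85,191,np.pi/4));lid()
E
```

```text
t 12.0 u,w,z [ 78.8   1.6 192.2] z_tool [ 0.19   0.684 -0.704] F [0.2 1.1 0.5] q [ 0.57  0.54 -0.37  1.86 -0.79  0.92  0.52]
(85, 191, 0.7853981633974483) [-0.001, -0.032, -0.006] [-0.001, 0.001, -0.001]
scene [340. 135.] 0.68 theta 1.2 off 1.4
```

The finger is in place and the lid is at about 1.2 rad. I hold and let it arrive.

move_arm:
  increments:
    - [[0, 0, 0], [0, 0, 0], 0]
    - [[0, 0, 0], [0, 0, 0], 0]
    - [[0, 0, 0], [0, 0, 0], 0]
    - [[0, 0, 0], [0, 0, 0], 0]
    - [[0, 0, 0], [0, 0, 0], 0]
    - [[0, 0, 0], [0, 0, 0], 0]

```text
clock: 12.7
ee_pos: [603.5, 23.1, 191.8]
ee_rot: [-2.338, 0.318, -0.139]
contact_force: [0.3, -0.6, 0.3]
gripper_width: 0.0
```

```bash
python3 - <<'E'
from lid import *
lid(("scene","top"));inc(*[(*tcp(t).round(1),np.pi/4) for t in(1.,.95,.9)])
E
```

```text
scene [353. 139.] 0.75 theta 1.0 off 2.4
top [420. 221.] 0.63 theta 1.04 off 1.0
t 12.9 u,w,z [ 8.310e+01 -1.000e-01  1.917e+02] z_tool [ 0.194  0.681 -0.706] F [ 0.1 -0.7 -0.6] q [ 0.57  0.54 -0.37  1.86 -0.79  0.92  0.52]
(np.float64(85.5), np.float64(191.0), 0.7853981633974483) [-0.004, -0.011, -0.004] [0.0, 0.001, -0.001]
(np.float64(91.8), np.float64(186.7), 0.7853981633974483) [-0.012, -0.042, -0.025] [0.0, 0.001, -0.001]
(np.float64(97.9), np.float64(182.1), 0.7853981633974483) [-0.02, -0.071, -0.048] [0.0, 0.001, -0.001]
```

move_arm:
  increments:
    - [[0, 0, 0], [0, 0, 0], 0]
    - [[0, 0, 0], [0, 0, 0], 0]
    - [[0, 0, 0], [0, 0, 0], 0]
    - [[0, 0, 0], [0, 0, 0], 0]
    - [[0, 0, 0], [0, 0, 0], 0]
    - [[0, 0, 0], [0, 0, 0], 0]
    - [[0, 0, 0], [0, 0, 0], 0]

```text
clock: 13.6
ee_pos: [603.5, 23.0, 191.7]
ee_rot: [-2.338, 0.318, -0.139]
contact_force: [-0.2, -1.1, 0.3]
gripper_width: -0.004
```

```bash
python3 - <<'E'
from lid import *
lid(("scene","top"));now()
a=capture("scene");b=capture("top")
cv2.imwrite("pics/r6.png",np.hstack([cv2.resize(a[80:300,220:440],(400,400)),cv2.resize(b[100:320,270:490],(400,400))])[:,:,::-1])
E
```

```text
scene [353. 140.] 0.9 theta 1.0 off 1.8
top [422. 219.] 0.74 theta 1.02 off 1.6
t 13.8 u,w,z [ 8.310e+01 -1.000e-01  1.917e+02] z_tool [ 0.194  0.681 -0.706] F [-0.6 -1.   0.3] q [ 0.57  0.54 -0.37  1.86 -0.79  0.92  0.52]
```

View pics/r6.png

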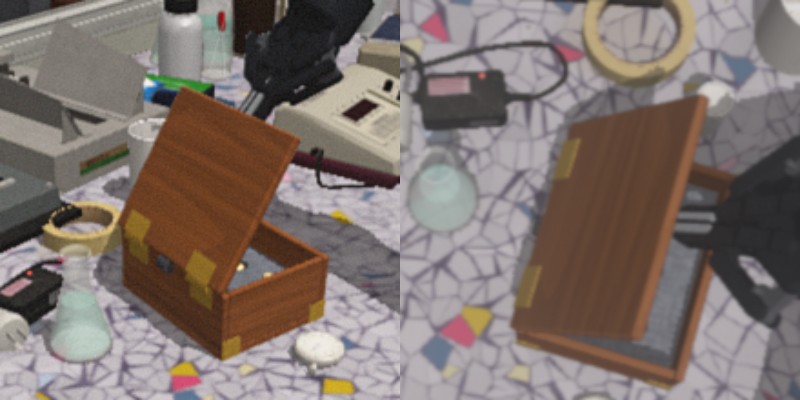

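The lid is caught and steady at about 1.0 rad in two looks 0.9 s apart. The pictures show its lip resting on the slanting fingertips, case and bystanders undisturbed. Next I work out the lowering path.

```bash
python3 - <<'E'
from plan import *
p,r=now()
for t in np.arange(.975,.65,-.025):
    u,z=tcp(t,r=151);print(round(t,3),((W(u,z)-p)/200).round(3).tolist())
E
```

```text
t 13.9 u,w,z [ 8.310e+01 -1.000e-01  1.917e+02] z_tool [ 0.194  0.681 -0.706] F [-0.4 -1.1  1.2] q [ 0.57  0.54 -0.37  1.86 -0.79  0.92  0.52]
0.975 [-0.006, -0.021, -0.022]
0.95 [-0.011, -0.036, -0.033]
0.925 [-0.015, -0.051, -0.044]
0.9 [-0.019, -0.065, -0.056]
0.875 [-0.023, -0.079, -0.068]
0.85 [-0.027, -0.093, -0.08]
0.825 [-0.03, -0.107, -0.093]
0.8 [-0.034, -0.12, -0.106]
0.775 [-0.038, -0.133, -0.119]
0.75 [-0.042, -0.147, -0.134]
0.725 [-0.046, -0.16, -0.15]
0.7 [-0.049, -0.173, -0.165]
0.675 [-0.053, -0.186, -0.181]
```

move_arm:
  increments:
    - [[-0.003, -0.01, -0.011], [0, 0, 0], 0]
    - [[-0.006, -0.021, -0.022], [0, 0, 0], 0]
    - [[-0.011, -0.036, -0.033], [0, 0, 0], 0]
    - [[-0.015, -0.051, -0.044], [0, 0, 0], 0]
    - [[-0.019, -0.065, -0.056], [0, 0, 0], 0]
    - [[-0.023, -0.079, -0.068], [0, 0, 0], 0]
    - [[-0.027, -0.093, -0.08], [0, 0, 0], 0]
    - [[-0.03, -0.107, -0.093], [0, 0, 0], 0]
    - [[-0.034, -0.12, -0.106], [0, 0, 0], 0]
    - [[-0.038, -0.133, -0.119], [0, 0, 0], 0]
    - [[-0.042, -0.147, -0.134], [0, 0, 0], 0]
    - [[-0.046, -0.16, -0.15], [0, 0, 0], 0]

```text
clock: 15.1
ee_pos: [594.3, -9.4, 161.5]
ee_rot: [-2.338, 0.318, -0.139]
contact_force: [0.4, -0.7, 0.2]
gripper_width: -0.002
```

```bash
python3 - <<'E'
from lid import *
lid(("scene","top"))
p,r=now()
for t in np.arange(.725,.38,-.025):
    u,z=tcp(t,r=150);print(round(t,3),((W(u,z)-p)/200).round(3).tolist())
E
```

```text
scene [367. 152.] 0.57 theta 0.72 off 1.6
top [446. 230.] 0.84 theta 0.75 off 3.6
t 15.3 u,w,z [116.7   0.  161.6] z_tool [ 0.194  0.681 -0.706] F [-0.3 -1.6 -0.6] q [ 0.62  0.59 -0.35  1.87 -0.78  0.92  0.6 ]
0.725 [0.001, 0.004, -0.002]
0.7 [-0.002, -0.009, -0.018]
0.675 [-0.006, -0.021, -0.034]
0.65 [-0.009, -0.033, -0.05]
0.625 [-0.013, -0.045, -0.067]
0.6 [-0.016, -0.057, -0.084]
0.575 [-0.019, -0.068, -0.101]
0.55 [-0.022, -0.078, -0.118]
0.525 [-0.025, -0.088, -0.136]
0.5 [-0.028, -0.098, -0.154]
0.475 [-0.03, -0.107, -0.172]
0.45 [-0.033, -0.116, -0.191]
0.425 [-0.035, -0.125, -0.209]
0.4 [-0.037, -0.133, -0.228]
```

move_arm:
  increments:
    - [[-0.002, -0.009, -0.018], [0, 0, 0], 0]
    - [[-0.006, -0.021, -0.034], [0, 0, 0], 0]
    - [[-0.009, -0.033, -0.05], [0, 0, 0], 0]
    - [[-0.013, -0.045, -0.067], [0, 0, 0], 0]
    - [[-0.016, -0.057, -0.084], [0, 0, 0], 0]
    - [[-0.019, -0.068, -0.101], [0, 0, 0], 0]
    - [[-0.022, -0.078, -0.118], [0, 0, 0], 0]
    - [[-0.025, -0.088, -0.136], [0, 0, 0], 0]
    - [[-0.028, -0.098, -0.154], [0, 0, 0], 0]
    - [[-0.03, -0.107, -0.172], [0, 0, 0], 0]
    - [[-0.033, -0.116, -0.19], [0, 0, 0], 0]
    - [[-0.035, -0.124, -0.205], [0, 0, 0], 0]

```text
clock: 16.5
ee_pos: [587.2, -34.2, 120.2]
ee_rot: [-2.338, 0.318, -0.138]
contact_force: [0.2, -0.1, -1.3]
gripper_width: -0.004
```

```bash
python3 - <<'E'
from lid import *
lid(("scene","top"))
p,r=now()
for t in np.arange(.44,.21,-.015):
    u,z=tcp(t,r=150);print(round(t,3),((W(u,z)-p)/200).round(3).tolist())
E
```

```text
scene [375. 169.] 0.58 theta 0.43 off 0.7
top [457. 246.] 0.87 theta 0.46 off 0.7
top [388. 249.] 0.22 theta 1.19 off 39.4
t 16.7 u,w,z [1.426e+02 1.000e-01 1.204e+02] z_tool [ 0.194  0.681 -0.707] F [-0.5 -0.6 -0.4] q [ 0.65  0.66 -0.34  1.87 -0.77  0.89  0.67]
0.44 [0.002, 0.005, 0.008]
0.425 [0.0, 0.0, -0.004]
0.41 [-0.001, -0.005, -0.015]
0.395 [-0.002, -0.009, -0.026]
0.38 [-0.004, -0.014, -0.038]
0.365 [-0.005, -0.018, -0.049]
0.35 [-0.006, -0.022, -0.061]
0.335 [-0.007, -0.026, -0.073]
0.32 [-0.008, -0.03, -0.084]
0.305 [-0.009, -0.034, -0.096]
0.29 [-0.01, -0.037, -0.108]
0.275 [-0.011, -0.041, -0.12]
0.26 [-0.012, -0.044, -0.132]
0.245 [-0.013, -0.047, -0.144]
0.23 [-0.014, -0.05, -0.156]
0.215 [-0.014, -0.052, -0.168]
```

move_arm:
  increments:
    - [[-0.001, -0.003, -0.008], [0, 0, 0], 0]
    - [[-0.001, -0.006, -0.018], [0, 0, 0], 0]
    - [[-0.002, -0.01, -0.029], [0, 0, 0], 0]
    - [[-0.004, -0.014, -0.04], [0, 0, 0], 0]
    - [[-0.005, -0.018, -0.051], [0, 0, 0], 0]
    - [[-0.006, -0.022, -0.062], [0, 0, 0], 0]
    - [[-0.007, -0.026, -0.073], [0, 0, 0], 0]
    - [[-0.008, -0.03, -0.084], [0, 0, 0], 0]
    - [[-0.009, -0.034, -0.095], [0, 0, 0], 0]
    - [[-0.01, -0.037, -0.106], [0, 0, 0], 0]
    - [[-0.011, -0.04, -0.117], [0, 0, 0], 0]
    - [[-0.012, -0.043, -0.127], [0, 0, 0], 0]

```text
clock: 17.9
ee_pos: [584.8, -42.8, 94.8]
ee_rot: [-2.338, 0.318, -0.138]
contact_force: [0.1, -1.6, -1.0]
gripper_width: -0.004
```

```bash
python3 - <<'E'
from lid import *
lid(("scene","top"))
p,r=now()
for t in np.arange(.27,-.06,-.015):
    u,z=tcp(t,r=150);print(round(t,3),((W(u,z)-p)/200).round(3).tolist())
E
```

```text
scene [379. 179.] 0.83 theta 0.28 off 2.5
top [461. 250.] 0.64 theta 0.33 off 1.0
t 18.1 u,w,z [151.5  -0.   95. ] z_tool [ 0.194  0.681 -0.707] F [ 0.6 -0.6 -1.2] q [ 0.66  0.7  -0.34  1.87 -0.77  0.87  0.71]
0.27 [0.0, 0.001, 0.004]
0.255 [-0.001, -0.002, -0.008]
0.24 [-0.001, -0.005, -0.02]
0.225 [-0.002, -0.008, -0.032]
0.21 [-0.003, -0.01, -0.045]
0.195 [-0.004, -0.013, -0.057]
0.18 [-0.004, -0.015, -0.069]
0.165 [-0.005, -0.017, -0.081]
0.15 [-0.005, -0.019, -0.093]
0.135 [-0.006, -0.02, -0.105]
0.12 [-0.006, -0.022, -0.118]
0.105 [-0.007, -0.023, -0.13]
0.09 [-0.007, -0.024, -0.142]
0.075 [-0.007, -0.025, -0.155]
0.06 [-0.007, -0.026, -0.167]
0.045 [-0.008, -0.027, -0.179]
0.03 [-0.008, -0.027, -0.192]
0.015 [-0.008, -0.028, -0.204]
-0.0 [-0.008, -0.028, -0.217]
-0.015 [-0.008, -0.028, -0.229]
-0.03 [-0.008, -0.027, -0.241]
-0.045 [-0.008, -0.027, -0.254]
-0.06 [-0.007, -0.026, -0.266]
```

move_arm:
  increments:
    - [[-0.001, -0.002, -0.008], [0, 0, 0], 0]
    - [[-0.001, -0.004, -0.018], [0, 0, 0], 0]
    - [[-0.002, -0.007, -0.028], [0, 0, 0], 0]
    - [[-0.002, -0.009, -0.038], [0, 0, 0], 0]
    - [[-0.003, -0.011, -0.048], [0, 0, 0], 0]
    - [[-0.004, -0.013, -0.058], [0, 0, 0], 0]
    - [[-0.004, -0.015, -0.068], [0, 0, 0], 0]
    - [[-0.005, -0.016, -0.078], [0, 0, 0], 0]
    - [[-0.005, -0.018, -0.088], [0, 0, 0], 0]
    - [[-0.006, -0.019, -0.098], [0, 0, 0], 0]
    - [[-0.006, -0.02, -0.108], [0, 0, 0], 0]
    - [[-0.006, -0.021, -0.117], [0, 0, 0], 0]

```text
clock: 19.3
ee_pos: [583.6, -47.1, 71.4]
ee_rot: [-2.338, 0.319, -0.138]
contact_force: [0.2, -2.0, -0.9]
gripper_width: -0.005
```

```bash
python3 - <<'E'
from lid import *
lid(("scene","top"));now()
E
```

```text
scene [380. 190.] 0.8 theta 0.13 off 2.5
scene [395. 277.] 0.3 theta 0.0 off 79.8
top [458. 254.] 0.78 theta 0.16 off 2.2
t 19.5 u,w,z [156.    0.   71.5] z_tool [ 0.194  0.681 -0.707] F [-0.5 -2.6 -1.4] q [ 0.67  0.74 -0.34  1.87 -0.78  0.84  0.75]
```

move_arm:
  increments:
    - [[0, -0.001, -0.008], [0, 0, 0], 0]
    - [[-0.001, -0.002, -0.018], [0, 0, 0], 0]
    - [[-0.001, -0.003, -0.028], [0, 0, 0], 0]
    - [[-0.001, -0.004, -0.038], [0, 0, 0], 0]
    - [[-0.001, -0.005, -0.048], [0, 0, 0], 0]
    - [[-0.001, -0.005, -0.058], [0, 0, 0], 0]
    - [[-0.002, -0.006, -0.068], [0, 0, 0], 0]
    - [[-0.002, -0.006, -0.078], [0, 0, 0], 0]
    - [[-0.002, -0.006, -0.088], [0, 0, 0], 0]
    - [[-0.002, -0.006, -0.098], [0, 0, 0], 0]
    - [[-0.002, -0.006, -0.108], [0, 0, 0], 0]
    - [[-0.002, -0.006, -0.118], [0, 0, 0], 0]

```text
clock: 20.7
ee_pos: [583.2, -47.7, 48.0]
ee_rot: [-2.337, 0.318, -0.138]
contact_force: [0.1, -0.2, -0.1]
gripper_width: 0.002
```

```bash
python3 - <<'E'
from lid import *
lid(("scene","top"));now()
a=capture("scene");b=capture("top")
cv2.imwrite("pics/r7.png",np.hstack([cv2.resize(a[120:280,280:440],(400,400)),cv2.resize(b[140:320,340:520],(400,400))])[:,:,::-1])
E
```

```text
scene [379. 197.] 0.66 theta 0.04 off 1.6
top [459. 257.] 0.71 theta 0.07 off 0.4
t 20.9 u,w,z [1.57e+02 1.00e-01 4.80e+01] z_tool [ 0.194  0.681 -0.706] F [-0.3 -0.1  0.5] q [ 0.67  0.79 -0.34  1.87 -0.78  0.82  0.78]
```

View pics/r7.png

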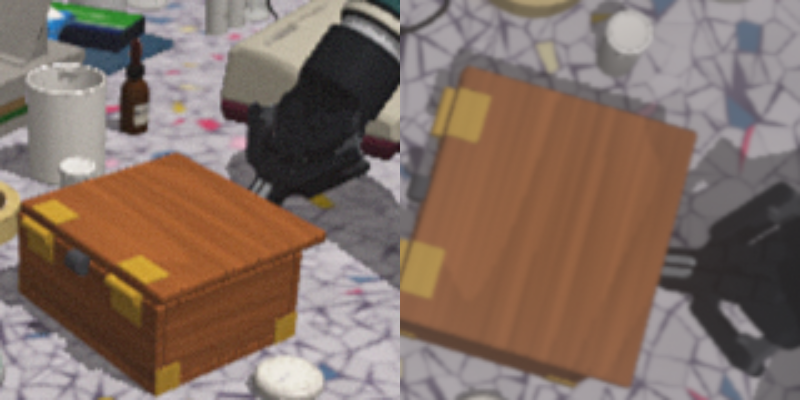

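The lid looks level on the walls with the finger under its lip, and the force has dropped to about zero. I'll go a little lower to be sure, then measure again.

move_arm:
  increments:
    - [[0, 0, -0.008], [0, 0, 0], 0]
    - [[0, 0, -0.018], [0, 0, 0], 0]
    - [[0, 0, -0.028], [0, 0, 0], 0]
    - [[0, 0, -0.038], [0, 0, 0], 0]
    - [[0, 0, -0.048], [0, 0, 0], 0]
    - [[0, 0, -0.048], [0, 0, 0], 0]
    - [[0, 0, -0.048], [0, 0, 0], 0]

```text
clock: 21.7
ee_pos: [583.2, -48.2, 38.3]
ee_rot: [-2.338, 0.318, -0.138]
contact_force: [0.3, 0.4, -0.3]
gripper_width: -0.0
```

```bash
python3 - <<'E'
from lid import *
lid(("scene","top"));now()
E
```

```text
scene [378. 197.] 0.66 theta 0.03 off 0.3
top [457. 258.] 0.59 theta 0.0 off 0.4
t 21.9 u,w,z [157.1  -0.   38.5] z_tool [ 0.194  0.681 -0.707] F [ 0.9 -0.   0.8] q [ 0.67  0.8  -0.34  1.86 -0.79  0.8   0.79]
```

Shut: both cameras give 0 to 0.03 rad and there is no contact force. Now I withdraw straight forward, then up.

move_arm:
  increments:
    - [[-0.014, -0.048, 0], [0, 0, 0], 0]
    - [[-0.041, -0.144, 0], [0, 0, 0], 0]
    - [[-0.08, -0.29, 0], [0, 0, 0], 0]
    - [[-0.122, -0.433, 0], [0, 0, 0], 0]
    - [[-0.163, -0.577, 0.1], [0, 0, 0], 0]
    - [[-0.163, -0.577, 0.3], [0, 0, 0], 0]
    - [[-0.163, -0.577, 0.5], [0, 0, 0], 0]
    - [[-0.163, -0.577, 0.6], [0, 0, 0], 0]
    - [[-0.163, -0.577, 0.6], [0, 0, 0], 0]
    - [[-0.163, -0.577, 0.6], [0, 0, 0], 0]

```text
clock: 22.9
ee_pos: [550.1, -164.6, 158.0]
ee_rot: [-2.339, 0.32, -0.139]
contact_force: [0.4, 0.5, 0.1]
gripper_width: 0.001
```

```bash
python3 - <<'E'
from lid import *
lid(("scene","top"));now()
a=capture("scene");b=capture("top")
for n,P in(("flask",(671,195,0)),("stopwatch",(470,58,0)),("vial",None),("case",(607,35.6,0))):
    for cam in("scene","top"):
        x=pinpoint(n,cam)[:1]
        if x:print(n,cam,onz(cam,x[0]["pixel"],0).round(),P)
cv2.imwrite("pics/r8.png",np.hstack([cv2.resize(a[120:300,240:420],(400,400)),cv2.resize(b[120:340,270:490],(400,400))])[:,:,::-1])
E
```

```text
scene [380. 198.] 0.96 theta 0.03 off 1.8
scene [395. 277.] 0.51 theta 0.0 off 79.6
top [462. 257.] 0.72 theta 0.12 off 2.2
t 23.1 u,w,z [277.    0.7 157. ] z_tool [ 0.192  0.682 -0.706] F [-0.6 -0.1  0.2] q [ 0.8   0.63 -0.25  1.77 -0.67  1.12  0.72]
flask scene [670. 199.   0.] (671, 195, 0)
flask top [672. 196.   0.] (671, 195, 0)
stopwatch scene [463.  65.   0.] (470, 58, 0)
stopwatch top [470.  61.   0.] (470, 58, 0)
vial top [752. -37.   0.] None
case scene [608.  27.   0.] (607, 35.6, 0)
case top [608.  38.   0.] (607, 35.6, 0)
```

View pics/r8.png

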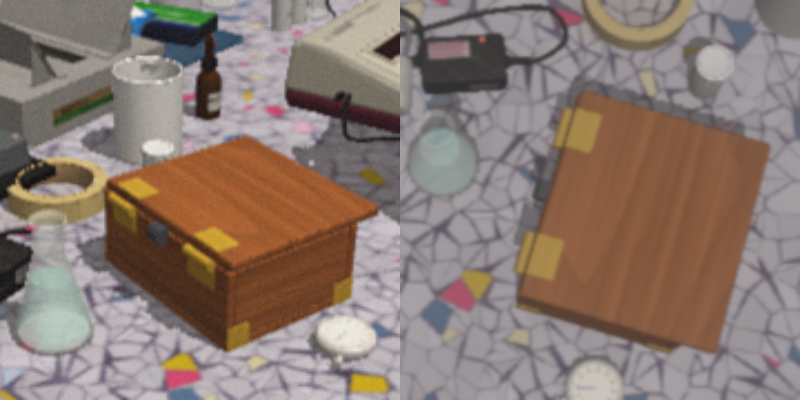

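The lid lies flat on the walls with no gap, its lip jutting out in front. The case, flask, stopwatch and vial are where they stood, and the arm is clear. I hold half a second to settle, then hand in.

move_arm:
  increments:
    - [[0, 0, 0], [0, 0, 0], 0]
    - [[0, 0, 0], [0, 0, 0], 0]
    - [[0, 0, 0], [0, 0, 0], 0]
    - [[0, 0, 0], [0, 0, 0], 0]
    - [[0, 0, 0], [0, 0, 0], 0]

```text
clock: 24.1
ee_pos: [550.7, -163.6, 158.5]
ee_rot: [-2.338, 0.318, -0.139]
contact_force: [-0.3, -0.6, 0.4]
gripper_width: -0.002
```

```bash
python3 -c "
from rig import *
print(close_job(), read_state()['clock'])"
```

```text
the job is handed in; nothing more can be done
the job is handed in; nothing more can be done
```

The weight case is closed and the job was handed in at about 24 s; no verdict came back.

**What I did:** I nudged the lid forward from behind to about 1.39 rad, went over it, and put the closed fingers, slanted 45°, under its lip. It came to rest on them at about 1.0 rad. I lowered it over roughly 7 s, then withdrew forward and up.

**Last checks:**
- **Lid:** in the final picture it lies flat on the walls with no gap. The scene camera puts it at 0.03 rad.
- **Around the case:** the case and flask were within a few mm of their starting places, except for one scene reading of the case that was about 9 mm off. The stopwatch was within about 10 mm in the scene view and 3 mm in the top view. The vial shows where it stood.
- **Arm:** clear of everything, with only noise on the force reading.

**What disagreed or could not be checked:**
- **Fingertip:** it is not 19 mm ahead of the reported TCP as stated. A touch on the table, pressing with up to 36 N, put it about 7 mm behind, matching the outside cameras, and I planned with that.
- **Final lid angle:** the last top-view reading gave 0.12 rad, off the fitted arc by 2 pixels, while the one before gave 0.00. I took the flat picture and the scene camera over it. The scene reading itself sits right at the 0.03 rad limit, within its error.
- **Catch force:** I could not confirm it directly, as the lid's light load is close to the sensor noise. The lid angle held steady for 0.9 s.
- **Weights:** they are hidden under the shut lid, so I could not see them at the end.

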